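# Lock down the bench stamper at the packing table

## Task

Park the bench stamper for the night: press its sprung orange pad right down into the housing and, while it is held down, slide the blue keeper by its yellow bar fully home so that the pad stays trapped under it, then let go. Be gentle (the stamper must never feel more than about 40 N from you) and leave the bottle, the carton and the tape roll where they stand.

Things in the scene. Friction and masses are not known exactly. Their poses are not given: they have to be found in the camera images.
- stamp_base: Bench stamper, fixed to the table: dark base plate 120 x 240 x 12 mm (x, y), above it a white head 92 x 204 mm with a flat deck. Origin: centre of the plate's underside, on the table; z up; y = its long side = the keeper's slide direction. The deck lies 76 to 96 mm above the table: set differently on each stamper, not reported, to be felt or seen.
- pad_mid (a point): Nominal centre of the deck, on the pad's axis, fixed to the base 86 mm above the table (the true deck is up to 10 mm higher or lower); axes as the base. The orange pad, 50 mm in x, 80 mm in y, is centred here in a well of 52 x 82 mm; its flat top stands 15 mm above the deck when up. Closed fingertips can press it between the keeper's lip and bar.
- lip_end (a point): Point on the base at the stamper's -y end, 100 mm from its centre, 12 mm above the table. The keeper's lip is on this side: a blue plate across the deck, 34 mm long in y, 6 mm thick, underside 0.5 mm above the deck. Its edge towards the pad lies at y = -50 mm + k in the base frame (k = keeper). Blue side rails 31 to 41 mm either side of the centre run along y.
- home_end (a point): Point on the base at the stamper's +y end, 100 mm from its centre, 12 mm above the table: the keeper slides this way to lock. Its round yellow bar, 8 mm thick, along x between posts at x = +-36 mm (62 mm clear), bridges the pad 25 to 33 mm above the deck; its lip-side face is at y = k. Tips holding the pad down can push the bar ahead of them, sliding on the pad.
- pad (a joint): Depth of the orange pad (m): 0 up, 0.015 flush with the deck, 0.017 bottomed on a hard stop. The spring pushes back with about 4.5 N at 0 rising to 10.5 N at 0.017 and lifts the pad when let go unless trapped. The lip passes over it only when deeper than about 0.0145; trapped, it rests against the lip at about 0.0145.
- keeper (a joint): Slide k of the keeper towards +y (m): starts at 0 to 0.006; 0.026 is fully home on a hard stop, the lip then covering 16 mm of the pad. With the pad up it is blocked at about 0.010. It stays where it is left; friction about 2.5 N, plus the rubbing of the fingertips on the pad (they may slide or stick a little).
- dropper_bottle: Amber glass dropper bottle with white cap, 38 mm diameter, 90 mm tall, standing on the table; origin at the centre of its underside. Leave alone.
- tape_roll: Brown roll of tape lying flat, 90 mm outer diameter, 30 mm high; origin at the centre of its underside. Leave alone.
- carton: White and teal small carton, 45 x 45 x 100 mm, standing upright; origin at the centre of its underside. Leave alone.

How it is judged:
By the outcome, as a careful person would: the job done as asked, in the order asked, and still so for the second after the job is handed in, with the robot touching nothing.
It also fails if it takes over 54 s, if anything falls off the work surface, if the arm or the gripper's body presses on something with over 40 N, if the wrist force passes 120 N, or if a joint passes its speed limit or range.

## Robot

A 6-joint arm with a two-finger parallel gripper is mounted at the origin on the work surface. World frame = base frame: x ahead of the robot, y to its left, z up, the work surface at z = 0. Lengths are in mm, angles in degrees, forces in N, time in s.
With the tool pointing down it reaches from about 300 to 750 mm from the base axis. Payload 8.5 kg.
Tool frame: the origin (TCP) lies at the very end of the fingers, on their centre line; the grasp point (between the pads) lies 19 mm behind it; z points along the fingers, y is the line along which they close (so a half turn about z gives the same grasp; the last joint's range is limited). The gripper opens to 88 mm and grips with 3 to 60 N. Pads are 18 mm wide; open, the fingers measure 123 mm over their backs; the gripper's body (75 mm by 187 mm) begins 45 mm behind the grasp point.
Start: joints at [63.581, 21.807, 74.336, -0, 83.858, -12.336], TCP at [133.825, 533.452, 238.748] pointing down, gripper open.
Joint ranges: [-178.18, 178.18], [-50.72, 133.34], [12.68, 142.11], [-81.47, 261.47], [9.98, 163.14], [-165.26, 165.26]. Speed limits (degrees/s): [136.94, 136.94, 180, 180, 180, 180].

## Interface

Orientations are given as a 3x3 rotation matrix whose columns are the frame's x, y, z axes.
In Python, from workcell import arm gives the robot as it stands.
- The arm moves only by the shell command python3 -m handwheel 'ROWS' [FORCE]. ROWS is a JSON list that holds a single list of rows (three levels of brackets), with 1 to 10 rows, each of 7 numbers: the opening from 0.0 (shut) to 1.0 (fully open), then dx, dy, dz in parts of the range, where 1.0 means 500 mm, then a rotation vector rx, ry, rz in parts of the range, where 1.0 means pi rad; each row is the pose to reach, as a shift and turn from the pose commanded when the command began, along the tool's axes at that moment; what a row does not reach only later rows make up. A row lasts 1/10 s, in which the tool goes at most 50 mm and 8.59 degrees, less where a joint would pass 70% of its speed; a pose out of reach is approached as far as the arm can. The fingers move at their own pace and stop on an object; FORCE is the grip in N (left out, the last holds). Time passes only in rows, so rows that do not move let the fingers close. It prints the time, the measured TCP pose, the force, the opening and the grip force at its end. A shift or turn number past 1, either way, is cut back to 1. Input that does not fit is refused with a message, and nothing moves.
- arm.get_state(): the state, without advancing time (a new reading comes with each control period).
- arm.grab_frame(name): name is "scene" or "top"; returns the picture (384x512x3 uint8, blue, green, red); there is no depth.
- arm.camera_model(name): a dict with "camera_matrix" (3x3 intrinsics, pixels), "T" (4x4, takes a point from camera to world coordinates). Camera axes: x right, y down, z forward; pixel columns grow to the right and rows downward; lengths in mm; the calibration is good to about 2 mm. A picture is of the moment at which its call begins. camera_model takes no time and is no camera call.
- arm.close_job(): hands the job in; it is judged then, once.
The state is a dict: "time": time; "joint_positions": joint angles; "joint_velocities": joint speeds; "joint_torque": joint torques, N m; "position": TCP position; "tcp_rot": TCP orientation; "ft_force": force on the tool from outside, world axes, zero at the start; "moment": the same for the moment, N m; "finger_gap": opening from 0.0 (shut) to 1.0 (fully open); "grasp_force": force on a finger pad.
Only numpy, scipy, OpenCV 4.12 (cv2) and the standard library are available. Lean on these libraries where they do the work, as an engineer would, in place of code of your own. Each camera call takes 0.05 s, during which the arm holds its last target. There are 200 camera calls.

## Working session

There is one attempt and no reset: what is moved stays moved. The work goes in short steps, Python scripts to look and compute and a shell command to move; the robot and the scene stay as the last step left them, time stands still between calls to the robot, and variables do not carry over. Pictures are saved under pics/ and viewed, at most 10 in all, crops included, and the job is handed in when it is done.

```bash
mkdir -p pics; python3 - <<'E'
from workcell import arm
import cv2,numpy as np
for n in("scene","top"):
    cv2.imwrite(f"pics/{n}0.png",arm.grab_frame(n)); m=arm.camera_model(n); print(n,np.round(m["camera_matrix"],1).tolist(),np.round(m["T"],3).tolist())
s=arm.get_state();print(s["time"],s["position"],np.round(s["tcp_rot"],3).tolist(),s["finger_gap"])
E
```

```text
scene [[377.6, 0.0, 252.8], [0.0, 377.6, 192.6], [0.0, 0.0, 1.0]] [[-0.006, 0.585, -0.811, 1296.971], [1.0, 0.01, -0.0, 66.424], [0.008, -0.811, -0.585, 567.074], [0.0, 0.0, 0.0, 1.0]]
top [[474.3, 0.0, 257.7], [0.0, 474.3, 197.3], [0.0, 0.0, 1.0]] [[0.108, -0.97, 0.217, 370.02], [-0.994, -0.106, 0.024, 42.238], [0.0, -0.218, -0.976, 1179.65], [0.0, 0.0, 0.0, 1.0]]
0.1 [133.71750639 533.24032961 238.21372449] [[-0.97, 0.243, -0.001], [0.243, 0.97, -0.001], [0.0, -0.001, -1.0]] 0.9998402672430322
```

View pics/top0.png

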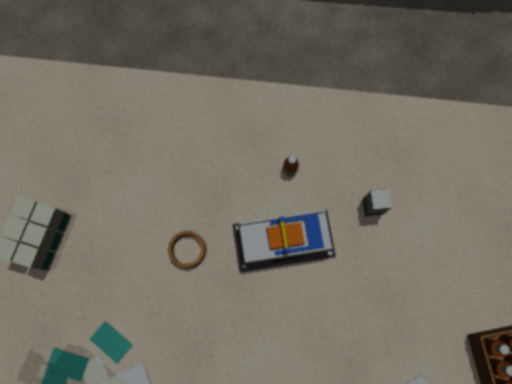

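View pics/scene0.png

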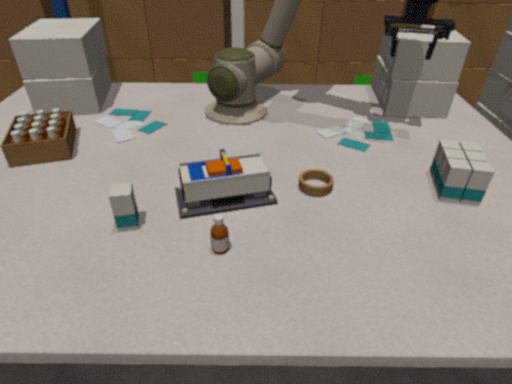

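The top view shows the stamper with its pad near pixel (286,236), the lip (blue) to the right and home to the left. The bottle is at (290,165), the carton at (377,202) and the tape at (187,250).

```bash
python3 - <<'E'
import cv2,numpy as np
a=cv2.imread("pics/top0.png")[204:276,228:342]; b=cv2.imread("pics/scene0.png")[145:217,172:286]
f=lambda i:cv2.resize(i,None,fx=4,fy=4,interpolation=cv2.INTER_CUBIC)
cv2.imwrite("pics/crop0.png",np.vstack([f(a),f(b)]))
E
```

```text
(no output)
```

View pics/crop0.png

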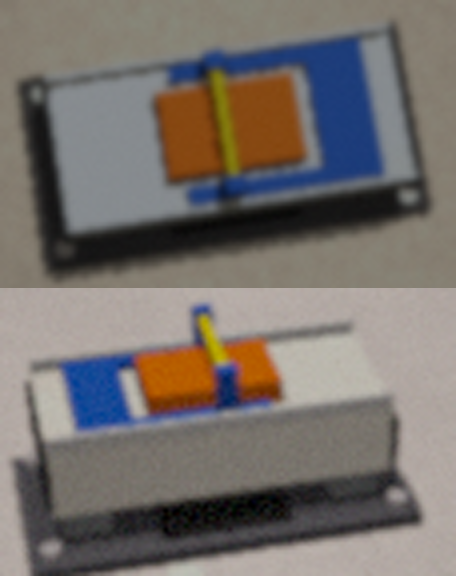

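```bash
cat > fit.py <<'E'
from workcell import arm
import numpy as np
from scipy.optimize import least_squares
# (view, crop px, local x,y, height: a + b*h, k coefficient)
P=[('top',22,82,60,120,12,0,0),('top',48,270,-60,120,12,0,0),('top',427,210,-60,-120,12,0,0),('top',395,25,60,-120,12,0,0),
('top',47,88,46,102,0,1,0),('top',70,235,-46,102,0,1,0),('top',414,187,-46,-102,0,1,0),('top',389,38,46,-102,0,1,0),
('top',156,94,25,40,15,1,0),('top',168,182,-25,40,15,1,0),('top',306,162,-25,-40,15,1,0),('top',293,74,25,-40,15,1,0),
('top',217,69,32,4,29,1,1),('top',234,175,-32,4,29,1,1),('top',323,165,-31,-50,6.5,1,1),('top',360,40,41,-84,6.5,1,1),('top',383,175,-41,-84,6.5,1,1),
('scene',390,112,46,102,0,1,0),('scene',350,37,-46,102,0,1,0),('scene',49,150,46,-102,0,1,0),('scene',33,78,-46,-102,0,1,0),('scene',420,232,60,120,12,0,0),
('scene',135,61,-25,-40,15,1,0),('scene',272,52,-25,40,15,1,0),('scene',64,75,-41,-84,6.5,1,1),('scene',77,142,41,-84,6.5,1,1)]
off={'top':(228,204),'scene':(172,145)}
cm={n:arm.camera_model(n) for n in off}
def proj(n,p):
    m=cm[n];T=np.array(m['T']);c=T[:3,:3].T@(p-T[:3,3]);u=np.array(m['camera_matrix'])@c;return u[:2]/u[2]
def res(q,sc=True):
    X,Y,a,h,k=q;c,s=np.cos(a),np.sin(a);r=[]
    for n,u,v,x,y,z0,b,kk in P:
        y=y+kk*k;p=np.array([X+c*x-s*y,Y+s*x+c*y,z0+b*h])
        r+=list(proj(n,p)-[(u-1.5)/4+off[n][0],(v-1.5)/4+off[n][1]])
    return np.array(r)
for vs in (('top','scene'),('top',)):
    A=P;P=[p for p in A if p[0] in vs]
    f=least_squares(res,[450,0,0,86,3],loss='soft_l1',x_scale=[10,10,.1,5,3]);q=f.x
    print(vs,q[:2],np.degrees(q[2]),q[3:]);print(np.round(res(q).reshape(-1,2),1).tolist());P=A
E
python3 fit.py
```

```text
('top', 'scene') [528.51102059  -4.28804254] 14.639784786768539 [82.52219019  0.66453731]
[[-1.1, -0.5], [-1.0, 0.6], [1.1, 1.1], [0.4, -0.1], [-0.6, -2.3], [-0.8, 0.1], [0.5, -0.9], [-0.3, -2.3], [-0.2, 0.2], [0.1, -0.4], [0.2, -0.5], [-0.2, 0.2], [-0.5, 0.2], [-0.3, 1.4], [0.0, 1.2], [-0.1, -0.1], [0.3, 0.8], [0.7, 0.7], [0.5, 0.4], [-1.1, 2.8], [-0.9, -0.0], [0.9, -3.0], [-0.3, 0.2], [-2.0, -1.5], [-1.0, -1.4], [-0.3, 0.1]]
('top',) [529.6840936   -4.92068128] 14.801493797070885 [ 7.20908210e+01 -3.99755487e-02]
[[-0.9, -0.8], [-0.6, 0.2], [1.5, 0.5], [0.6, -0.7], [-0.1, -1.9], [-0.3, 0.1], [0.2, -1.0], [-0.7, -2.0], [0.0, 0.5], [0.4, -0.3], [0.1, -0.5], [-0.3, 0.4], [-0.1, 0.5], [0.2, 1.4], [0.2, 1.1], [-0.1, 0.1], [0.3, 0.7]]
```

The pad centre fits to about (529,-4.5) with yaw 14.7° and deck ≈82, all of which are plausible. I'll close the fingers and travel over at height.

Units first: shifts go in shares of 500 mm and turns go in shares of pi rad. So -380 mm is -0.76, -342 mm is -0.684, 61.3 degrees is 0.3406.

```bash
python3 -m handwheel '[[[0,-0.076,-0.064,0,0,0,0.0333],[0,-0.152,-0.128,0,0,0,0.0667],[0,-0.228,-0.192,0,0,0,0.1],[0,-0.304,-0.256,0,0,0,0.1333],[0,-0.38,-0.32,0,0,0,0.1667],[0,-0.456,-0.384,0,0,0,0.2056],[0,-0.532,-0.448,0,0,0,0.2444],[0,-0.608,-0.512,0,0,0,0.2778],[0,-0.684,-0.576,0,0,0,0.3111],[0,-0.76,-0.64,0,0,0,0.3406]]]' 20
cat > to.py <<'E'
# remaining shift in tool axes to base-frame point (bx,by) of stamper at height z
import sys,numpy as np
from workcell import arm
from scipy.spatial.transform import Rotation as R
s=arm.get_state();p=np.array(s["position"]);M=np.array(s["tcp_rot"])
C=np.array([529,-4.5]);a=np.radians(14.7);B=np.array([[np.cos(a),-np.sin(a)],[np.sin(a),np.cos(a)]])
bx,by,z=map(float,sys.argv[1:4])
t=np.append(C+B@[bx,by],z);W=np.column_stack([np.append(B[:,1],0),np.append(B[:,0],0),[0,0,-1]])
print("base xy",B.T@(p[:2]-C),"z",p[2],"shift",np.round(M.T@(t-p),2),"rotvec",np.round(R.from_matrix(M.T@W).as_rotvec(degrees=True),2),"F base",np.round(B.T@s["ft_force"][:2],1),round(s["ft_force"][2],1),"t",s["time"],"gap",s["finger_gap"])
E
python3 to.py 0 -13 150
```

```text
time: 1.1
position: [425.2, 128.7, 238.7]
tcp_rot: [[-0.248, 0.969, -0.0], [0.969, 0.248, 0.0], [0.0, -0.0, -1.0]]
ft_force: [1.3, 0.8, -0.4]
finger_gap: 0.115
grasp_force: 0.0
base xy [-66.57840429 155.12569534] z 238.70180938419847 shift [-167.74   67.58   88.67] rotvec [-0.01 -0.01 -0.34] F base [1.5 0.5] -0.4 t 1.1 gap 0.11472724515135119
```

To row units: -168 mm is -0.336, -126 mm is -0.252.

```bash
python3 -m handwheel '[[[0,-0.084,0.034,0.02,0,0,0],[0,-0.168,0.068,0.04,0,0,0],[0,-0.252,0.102,0.08,0,0,0],[0,-0.336,0.135,0.13,0,0,0],[0,-0.336,0.135,0.176,0,0,0],[0,-0.336,0.135,0.176,0,0,0],[0,-0.336,0.135,0.176,0,0,0]]]'
python3 to.py 0 -13 120; python3 - <<'E'
from workcell import arm
import cv2,numpy as np
f=lambda i:cv2.resize(i,None,fx=4,fy=4,interpolation=cv2.INTER_CUBIC)
cv2.imwrite("pics/c1.png",np.vstack([f(arm.grab_frame("top")[204:276,228:342]),f(arm.grab_frame("scene")[140:217,172:286])]))
E
```

```text
time: 1.8
position: [532.0, -14.5, 151.1]
tcp_rot: [[-0.253, 0.968, -0.001], [0.968, 0.253, 0.0], [0.0, -0.001, -1.0]]
ft_force: [1.3, 1.1, 0.1]
finger_gap: 0.005
grasp_force: 0.0
base xy [  0.35494791 -10.47906018] z 151.085804238241 shift [-2.54 -0.33 31.08] rotvec [-0.04 -0.03 -0.07] F base [1.5 0.7] 0.1 t 1.8 gap 0.005066078839931357
```

View pics/c1.png

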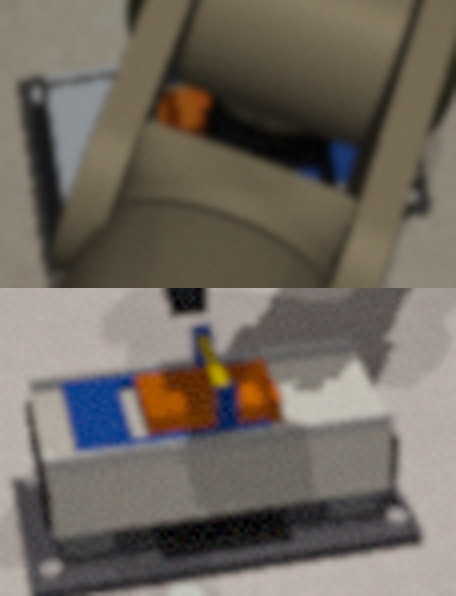

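The tips hang above the pad at crop (185,310), on the lip side of the bar at (215,360). Next I'll descend to just above the bar, at z≈118.

To row units: 32 mm is 0.064, 28 mm is 0.056.

```bash
python3 -m handwheel '[[[0,-0.006,0,0.016,0,0,0],[0,-0.006,0,0.036,0,0,0],[0,-0.006,0,0.056,0,0,0],[0,-0.006,0,0.064,0,0,0],[0,-0.006,0,0.064,0,0,0]]]'
python3 to.py 0 -13 110; python3 - <<'E'
from workcell import arm
import cv2,numpy as np
i=arm.grab_frame("scene");f=cv2.resize(i[140:200,182:262],None,fx=7,fy=7,interpolation=cv2.INTER_CUBIC)
cv2.imwrite("pics/c2.png",f)
m=arm.camera_model("scene");T=np.array(m["T"]);p=np.array(arm.get_state()["position"])
c=T[:3,:3].T@(p-T[:3,3]);u=np.array(m["camera_matrix"])@c;u=u[:2]/u[2];print("tcp crop px",(u-[182,140])*7+3)
E
```

```text
time: 2.4
position: [532.7, -17.7, 117.9]
tcp_rot: [[-0.252, 0.968, -0.002], [0.968, 0.252, 0.0], [0.001, -0.001, -1.0]]
ft_force: [0.7, 0.1, -0.4]
finger_gap: 0.005
grasp_force: 0.0
base xy [  0.19378618 -13.68671599] z 117.9221696067598 shift [ 0.68 -0.18  7.92] rotvec [-0.08 -0.05 -0.08] F base [ 0.7 -0.1] -0.4 t 2.4 gap 0.005287568565998787
tcp crop px [249.25750111 119.06715635]
```

View pics/c2.png

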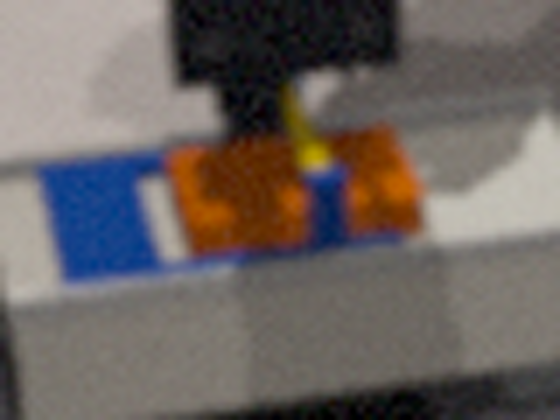

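The tips sit just on the lip side of the bar, with the tip at crop x 225–280 and the bar at 287 and above. Any deck height allows z=100 without bottoming the pad, so I'll go there.

To row units: 17 mm is 0.034, 15 mm is 0.03.

```bash
python3 -m handwheel '[[[0,0,0,0.008,0,0,0],[0,0,0,0.016,0,0,0],[0,0,0,0.024,0,0,0],[0,0,0,0.03,0,0,0],[0,0,0,0.034,0,0,0],[0,0,0,0.034,0,0,0]]]'; python3 to.py 0 -13 97
python3 -m handwheel '[[[0,0,0,0.002,0,0,0],[0,0,0,0.004,0,0,0],[0,0,0,0.006,0,0,0],[0,0,0,0.006,0,0,0]]]'; python3 to.py 0 -13 97
```

```text
time: 3.05
position: [532.9, -17.8, 101.5]
tcp_rot: [[-0.252, 0.968, -0.0], [0.968, 0.252, 0.0], [0.0, -0.0, -1.0]]
ft_force: [-0.1, 0.4, 0.4]
finger_gap: 0.008
grasp_force: 0.0
base xy [  0.40243979 -13.88570308] z 101.47802090682114 shift [ 0.88 -0.4   4.48] rotvec [-0.02 -0.01 -0.08] F base [0.  0.4] 0.4 t 3.05 gap 0.00758091114780273
time: 3.45
position: [533.0, -17.8, 98.7]
tcp_rot: [[-0.252, 0.968, -0.0], [0.968, 0.252, 0.0], [0.0, -0.0, -1.0]]
ft_force: [0.3, 0.1, -0.3]
finger_gap: 0.005
grasp_force: 0.0
base xy [  0.45803029 -13.87862216] z 98.66239873210974 shift [ 0.88 -0.46  1.66] rotvec [-0.01 -0.   -0.08] F base [0.3 0. ] -0.3 t 3.45 gap 0.00486347002427155
```

To row units: 2 mm is 0.004, 1 mm is 0.002.

```bash
python3 -m handwheel '[[[0,0,0,0.002,0,0,0],[0,0,0,0.004,0,0,0],[0,0,0,0.004,0,0,0]]]'; python3 to.py 0 -13 97|tail -c 60
python3 -m handwheel '[[[0,0,0,0.002,0,0,0],[0,0,0,0.004,0,0,0],[0,0,0,0.004,0,0,0]]]';python3 -m handwheel '[[[0,0,0,0.002,0,0,0],[0,0,0,0.004,0,0,0],[0,0,0,0.004,0,0,0]]]'
```

```text
time: 3.75
position: [533.1, -17.9, 97.1]
tcp_rot: [[-0.252, 0.968, 0.0], [0.968, 0.252, -0.0], [-0.0, 0.0, -1.0]]
ft_force: [-1.6, 0.9, 6.3]
finger_gap: 0.009
grasp_force: 2.6
.08] F base [-1.4  1.2] 6.3 t 3.75 gap 0.008815451284958777
time: 4.05
position: [533.1, -17.8, 95.1]
tcp_rot: [[-0.252, 0.968, 0.001], [0.968, 0.252, -0.0], [-0.0, 0.0, -1.0]]
ft_force: [-1.2, 0.2, 5.5]
finger_gap: 0.007
grasp_force: 2.9
time: 4.35
position: [533.1, -17.8, 93.2]
tcp_rot: [[-0.252, 0.968, 0.001], [0.968, 0.252, -0.0], [-0.0, 0.001, -1.0]]
ft_force: [-2.1, 0.2, 7.2]
finger_gap: 0.004
grasp_force: 3.3
```

Contact was at about z=97.5–98.5, so the deck is ≈83 and the bottom stop at ≈81.

To row units: 9 mm is 0.018, 8 mm is 0.016.

```bash
python3 -m handwheel '[[[0,0,0,0.004,0,0,0],[0,0,0,0.008,0,0,0],[0,0,0,0.012,0,0,0],[0,0,0,0.016,0,0,0],[0,0,0,0.018,0,0,0],[0,0,0,0.018,0,0,0]]]'
python3 -m handwheel '[[[0,0,0,0.001,0,0,0],[0,0,0,0.002,0,0,0],[0,0,0,0.002,0,0,0]]]'
python3 -m handwheel '[[[0,0,0,0.001,0,0,0],[0,0,0,0.001,0,0,0]]]'
```

```text
time: 4.95
position: [533.1, -17.8, 84.5]
tcp_rot: [[-0.252, 0.968, 0.001], [0.968, 0.252, -0.0], [-0.0, 0.001, -1.0]]
ft_force: [-3.2, 1.0, 9.2]
finger_gap: 0.008
grasp_force: 4.8
time: 5.25
position: [533.1, -17.8, 83.6]
tcp_rot: [[-0.252, 0.968, 0.001], [0.968, 0.252, -0.0], [-0.0, 0.001, -1.0]]
ft_force: [-3.5, 0.0, 9.9]
finger_gap: 0.009
grasp_force: 4.9
time: 5.45
position: [533.1, -17.8, 83.1]
tcp_rot: [[-0.252, 0.968, 0.001], [0.968, 0.252, -0.0], [-0.001, 0.001, -1.0]]
ft_force: [-3.4, 0.4, 8.6]
finger_gap: 0.004
grasp_force: 5.0
```

To row units: 0.5 mm is 0.001.

```bash
for i in 1; do python3 -m handwheel '[[[0,0,0,0.001,0,0,0],[0,0,0,0.001,0,0,0]]]'|sed -n '1,2p;4p'
python3 -m handwheel '[[[0,0,0,0.001,0,0,0],[0,0,0,0.001,0,0,0]]]'|sed -n '1,2p;4p'
python3 -m handwheel '[[[0,0,0,0.001,0,0,0],[0,0,0,0.001,0,0,0]]]'|sed -n '1,2p;4p'; done
```

```text
time: 5.65
position: [533.1, -17.9, 82.6]
ft_force: [-3.4, 0.6, 10.6]
time: 5.85
position: [533.1, -17.8, 82.1]
ft_force: [-4.0, 0.5, 10.3]
time: 6.05
position: [533.1, -17.8, 81.6]
ft_force: [-3.2, 1.1, 9.8]
```

To row units: 0.4 mm is 0.0008.

```bash
python3 -m handwheel '[[[0,0,0,0.0008,0,0,0],[0,0,0,0.0008,0,0,0]]]'|sed -n '1,2p;4p'
python3 -m handwheel '[[[0,0,0,0.0008,0,0,0],[0,0,0,0.0008,0,0,0]]]'|sed -n '1,2p;4p'
```

```text
time: 6.25
position: [533.1, -17.8, 81.3]
ft_force: [-3.5, 0.3, 11.2]
time: 6.45
position: [533.1, -17.8, 80.9]
ft_force: [-4.1, 0.4, 11.4]
```

To row units: 0.3 mm is 0.0006.

```bash
python3 -m handwheel '[[[0,0,0,0.0006,0,0,0],[0,0,0,0.0006,0,0,0]]]'|sed -n '1,2p;4p'
python3 -m handwheel '[[[0,0,0,0.0006,0,0,0],[0,0,0,0.0006,0,0,0]]]'|sed -n '1,2p;4p'
```

```text
time: 6.65
position: [533.1, -17.9, 80.7]
ft_force: [-3.8, 0.6, 10.3]
time: 6.85
position: [533.1, -17.8, 80.6]
ft_force: [-4.6, 0.8, 14.2]
```

The pad bottomed at z≈80.6 (14 N). Holding that height, I'll slide along tool +x toward home.

To row units: 5 mm is 0.01, 4 mm is 0.008.

```bash
python3 -m handwheel '[[[0,0.002,0,0,0,0,0],[0,0.004,0,0,0,0,0],[0,0.006,0,0,0,0,0],[0,0.008,0,0,0,0,0],[0,0.01,0,0,0,0,0]]]'|sed -n '1,2p;4p'; python3 to.py 0 17 80.6
python3 -m handwheel '[[[0,0.002,0,0,0,0,0],[0,0.004,0,0,0,0,0],[0,0.006,0,0,0,0,0],[0,0.008,0,0,0,0,0],[0,0.01,0,0,0,0,0]]]'|sed -n '1,2p;4p'; python3 to.py 0 17 80.6
```

```text
time: 7.35
position: [533.4, -14.8, 80.9]
ft_force: [0.7, -8.6, 10.6]
base xy [  1.63318831 -11.06073958] z 80.92308519913594 shift [28.06 -1.67  0.18] rotvec [ 0.22  0.28 -0.08] F base [-1.6 -8.5] 10.6 t 7.35 gap 0.004177606549577363
time: 7.85
position: [532.6, -10.5, 81.1]
ft_force: [0.4, -11.2, 10.3]
base xy [ 1.95182161 -6.66953442] z 81.07166074238201 shift [23.67 -1.99  0.32] rotvec [ 0.26  0.35 -0.08] F base [ -2.4 -11. ] 10.3 t 7.85 gap 0.005390180652799012
```

To row units: 5 mm is 0.01, 4 mm is 0.008.

```bash
python3 -m handwheel '[[[0,0.002,-0.0004,0.0004,0,0,0],[0,0.004,-0.001,0.0008,0,0,0],[0,0.006,-0.001,0.0008,0,0,0],[0,0.008,-0.001,0.0008,0,0,0],[0,0.01,-0.001,0.0008,0,0,0]]]'|sed -n '1,2p;4p'; python3 to.py 0 17 80.6
python3 -m handwheel '[[[0,0.002,0,0,0,0,0],[0,0.004,0,0,0,0,0],[0,0.006,0,0,0,0,0],[0,0.008,0,0,0,0,0],[0,0.01,0,0,0,0,0]]]'|sed -n '1,2p;4p'; python3 to.py 0 17 80.6
```

```text
time: 8.35
position: [531.3, -5.8, 80.9]
ft_force: [2.2, -11.1, 11.5]
base xy [ 1.87362087 -1.80951752] z 80.9390036372255 shift [18.81 -1.9   0.21] rotvec [ 0.33  0.37 -0.08] F base [ -0.7 -11.3] 11.5 t 8.35 gap 0.006461599425772831
time: 8.85
position: [530.0, -0.9, 80.9]
ft_force: [2.2, -11.2, 12.9]
base xy [1.85289818 3.23212109] z 80.94024444916838 shift [13.77 -1.87  0.24] rotvec [ 0.32  0.37 -0.08] F base [ -0.7 -11.4] 12.9 t 8.85 gap 0.0041650060137552024
```

To row units: 5 mm is 0.01, 4 mm is 0.008.

```bash
python3 -m handwheel '[[[0,0.002,0,0,0,0,0],[0,0.004,0,0.0002,0,0,0],[0,0.006,0,0.0002,0,0,0],[0,0.008,0,0.0002,0,0,0],[0,0.01,0,0.0002,0,0,0]]]'|sed -n '1,2p;4p'; python3 to.py 0 17 80.6
python3 -m handwheel '[[[0,0.002,0,0,0,0,0],[0,0.004,0,0,0,0,0],[0,0.006,0,0,0,0,0],[0,0.008,0,0,0,0,0]]]'|sed -n '1,2p;4p'; python3 to.py 0 17 80.6
python3 -m handwheel '[[[0,0.0014,0,0,0,0,0],[0,0.0028,0,0,0,0,0],[0,0.004,0,0,0,0,0]]]'|sed -n '1,2p;4p'; python3 to.py 0 17 80.6
```

```text
time: 9.35
position: [528.7, 4.0, 80.9]
ft_force: [2.3, -10.9, 11.8]
base xy [1.85330013 8.25098039] z 80.86807692778812 shift [ 8.75 -1.87  0.2 ] rotvec [ 0.33  0.36 -0.08] F base [ -0.5 -11.1] 11.8 t 9.35 gap 0.005639951058069374
time: 9.75
position: [527.7, 7.8, 80.9]
ft_force: [1.1, -11.1, 12.5]
base xy [ 1.85196385 12.2679795 ] z 80.8603222219022 shift [ 4.73 -1.86  0.22] rotvec [ 0.32  0.36 -0.08] F base [ -1.7 -11. ] 12.5 t 9.75 gap 0.006395264085251
time: 10.05
position: [527.1, 9.8, 80.8]
ft_force: [2.2, -11.2, 11.5]
base xy [ 1.82375749 14.2887995 ] z 80.81732937203361 shift [ 2.71 -1.83  0.19] rotvec [ 0.32  0.36 -0.08] F base [ -0.7 -11.4] 11.5 t 10.05 gap 0.00598441759651604
```

Now small steps until the hard stop shows in the force.

To row units: 1 mm is 0.002, 0.5 mm is 0.001.

```bash
python3 -m handwheel '[[[0,0.001,0,0,0,0,0],[0,0.002,0,0,0,0,0],[0,0.002,0,0,0,0,0]]]'|sed -n '1,2p;4p'; python3 to.py 0 17 80.6
python3 -m handwheel '[[[0,0.001,0,0,0,0,0],[0,0.002,0,0,0,0,0],[0,0.002,0,0,0,0,0]]]'|sed -n '1,2p;4p'; python3 to.py 0 17 80.6
```

```text
time: 10.35
position: [526.9, 10.8, 80.8]
ft_force: [1.7, -11.3, 12.0]
base xy [ 1.82385449 15.33816353] z 80.82867661070912 shift [ 1.66 -1.83  0.21] rotvec [ 0.32  0.35 -0.08] F base [ -1.2 -11.4] 12.0 t 10.35 gap 0.007436809106910991
time: 10.65
position: [526.8, 11.2, 80.9]
ft_force: [2.3, -14.2, 12.6]
base xy [ 1.83492728 15.79821997] z 80.86282633091547 shift [ 1.2  -1.84  0.24] rotvec [ 0.32  0.41 -0.07] F base [ -1.4 -14.3] 12.6 t 10.65 gap 0.004350840837680207
```

To row units: 0.5 mm is 0.001.

```bash
python3 -m handwheel '[[[0,0.001,0,0,0,0,0],[0,0.001,0,0,0,0,0]]]'|sed -n '1,2p;4p'
python3 -m handwheel '[[[0,0.001,0,0,0,0,0],[0,0.001,0,0,0,0,0]]]'|sed -n '1,2p;4p'; python3 to.py 0 17 80.6
```

```text
time: 10.85
position: [526.8, 11.3, 80.9]
ft_force: [1.9, -16.8, 11.9]
time: 11.05
position: [526.7, 11.4, 80.9]
ft_force: [2.9, -18.3, 11.3]
base xy [ 1.85011321 15.91935843] z 80.89918302537397 shift [ 1.08 -1.85  0.28] rotvec [ 0.32  0.49 -0.08] F base [ -1.8 -18.4] 11.3 t 11.05 gap 0.00847087623889578
```

Hard stop at base y≈15.9: the force went from 11 to 18 N with no more travel. I'll back off slightly from the bar, then lift straight up.

To row units: -5 mm is -0.01, -3.5 mm is -0.007.

```bash
python3 -m handwheel '[[[0,-0.002,0,0,0,0,0],[0,-0.004,0,0,0,0,0],[0,-0.007,0,0,0,0,0],[0,-0.01,0,0,0,0,0]]]'|sed -n '1,2p;4p'; python3 to.py 0 17 80.6
python3 -m handwheel '[[[0,0,0,-0.0014,0,0,0],[0,0,0,-0.003,0,0,0],[0,0,0,-0.006,0,0,0],[0,0,0,-0.01,0,0,0],[0,0,0,-0.01,0,0,0]]]'|sed -n '1,2p;4p'
```

```text
time: 11.45
position: [526.8, 10.9, 80.6]
ft_force: [1.7, 13.5, 15.2]
base xy [ 1.78328071 15.4788047 ] z 80.61471872283299 shift [ 1.52 -1.79  0.01] rotvec [ 0.31 -0.03 -0.13] F base [ 5.  12.7] 15.2 t 11.45 gap 0.0059530461831127654
time: 11.95
position: [525.1, 10.1, 83.9]
ft_force: [-0.1, 0.2, -0.8]
```

Contact is gone at z≈84, which matches a trapped pad. I'll lift clear and look.

To row units: -150 mm is -0.3, -100 mm is -0.2.

```bash
python3 -m handwheel '[[[0,0,0,-0.01,0,0,0],[0,0,0,-0.03,0,0,0],[0,0,0,-0.06,0,0,0],[0,0,0,-0.12,0,0,0],[0,0,0,-0.2,0,0,0],[0,0,0,-0.3,0,0,0]]]'|sed -n '1,2p;4p'
python3 -m handwheel '[[[0,0.1,0,0,0,0,0],[0,0.2,0,0,0,0,0],[0,0.3,0,0,0,0,0],[0,0.4,0,0,0,0,0],[0,0.5,0,0,0,0,0],[0,0.6,0,0,0,0,0],[0,0.6,0,0,0,0,0]]]'|sed -n '1,2p;4p'; python3 - <<'E'
from workcell import arm
import cv2,numpy as np
f=lambda i:cv2.resize(i,None,fx=4,fy=4,interpolation=cv2.INTER_CUBIC)
t=arm.grab_frame("top");s=arm.grab_frame("scene")
cv2.imwrite("pics/c3.png",np.vstack([f(t[204:276,228:342]),f(s[145:217,172:286])]))
for n,g,m in(("top",t,None),("scene",s,None)):
    o=cv2.imread(f"pics/{n}0.png");d=cv2.absdiff(o,g).max(2)
    for nm,(u,v) in {"top":dict(bottle=(290,165),carton=(377,202),tape=(187,250)),"scene":dict(bottle=(219,235),carton=(124,207),tape=(316,183))}[n].items(): print(n,nm,np.median(d[v-22:v+22,u-22:u+22]),np.percentile(d[v-22:v+22,u-22:u+22],99))
E
```

```text
time: 12.55
position: [524.3, 10.2, 235.0]
ft_force: [1.8, 0.3, -0.5]
time: 13.25
position: [447.3, 304.8, 234.4]
ft_force: [0.5, -0.0, -0.7]
top bottle 9.0 11.0
top carton 9.0 11.0
top tape 11.0 15.0
scene bottle 4.0 17.65000000000009
scene carton 4.0 14.0
scene tape 9.0 61.0
```

View pics/c3.png

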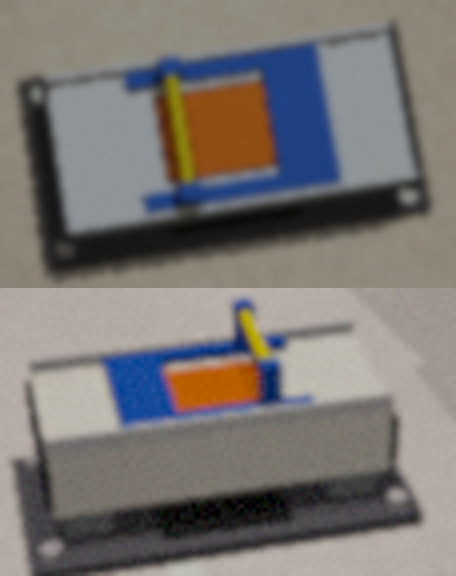

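The final view shows the lip over the flush pad, covering its -y end at crop (278,130), with the bar at (180,130), about 25 mm further home. The surroundings are unchanged; the tape's difference in the scene view is the arm's shadow, since the top view shows none.

```bash
python3 -c "
from workcell import arm
print(arm.close_job())"
```

```text
the job is handed in; nothing more can be done
None
```

The stamper is parked and the job handed in at about 13 s: the pad is trapped under the keeper, which I pushed to its hard stop. The highest force I read on the tool was about 22 N, and the bottle, carton and tape roll were not moved.

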